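# Line up model propellers by length on the painting stands

## Task

The four grey propellers are to be sprayed next: set one on each of the four round cork stands on the rail, in order of length from the shortest, on the end stand nearest the paint jar, to the longest at the other end. Each is to lie flat with its hub centred on its stand and its two blades pointing squarely across the rail. Leave the paint jar where it is.

Things in the scene. Friction and masses are not known exactly. Their poses are not given: they have to be found in the camera images.
- prop_72_center (a point): Centre of the shortest of four loose grey resin propellers: two blades along its x axis, 72 mm tip to tip, up to 12 mm wide, middle 10 mm above the underside; about 16 g. Lies on the green mat (top at z = 2 mm). Upright hub: round drum, 26 mm wide, 24 mm tall, a 16 mm wide, 6 mm tall boss on top. Point: on the hub axis, 15 mm above its underside. Grip the drum along y, clear of the blades.
- prop_96_center (a point): Centre of the second shortest of four loose grey resin propellers: two blades along its x axis, 96 mm tip to tip, up to 14 mm wide, middle 10 mm above the underside; about 20 g. Lies on the green mat (top at z = 2 mm). Upright hub: round drum, 26 mm wide, 24 mm tall, a 16 mm wide, 6 mm tall boss on top. Point: on the hub axis, 15 mm above its underside. Grip the drum along y, clear of the blades.
- prop_120_center (a point): Centre of the second longest of four loose grey resin propellers: two blades along its x axis, 120 mm tip to tip, up to 16 mm wide, middle 10 mm above the underside; about 25 g. Lies on the green mat (top at z = 2 mm). Upright hub: round drum, 26 mm wide, 24 mm tall, a 16 mm wide, 6 mm tall boss on top. Point: on the hub axis, 15 mm above its underside. Grip the drum along y, clear of the blades.
- prop_144_center (a point): Centre of the longest of four loose grey resin propellers: two blades along its x axis, 144 mm tip to tip, up to 18 mm wide, middle 10 mm above the underside; about 30 g. Lies on the green mat (top at z = 2 mm). Upright hub: round drum, 26 mm wide, 24 mm tall, a 16 mm wide, 6 mm tall boss on top. Point: on the hub axis, 15 mm above its underside. Grip the drum along y, clear of the blades.
- stand_a: Fixed round stand at the rail's -y end (the right-hand end seen from the robot): cork disc 40 mm wide on a short post, one of four alike, 75 to 95 mm apart on a dark steel rail (330 x 55 x 12 mm) lying crosswise far on the mat. Origin: centre of its underside; flat cork top 14 mm above it (28 mm above the table). y along the rail, x squarely across it, z up.
- stand_b: Fixed round stand second from the -y end: cork disc 40 mm wide on a short post, one of four alike, 75 to 95 mm apart on a dark steel rail (330 x 55 x 12 mm) lying crosswise far on the mat. Origin: centre of its underside; flat cork top 14 mm above it (28 mm above the table). y along the rail, x squarely across it, z up.
- stand_c: Fixed round stand third from the -y end: cork disc 40 mm wide on a short post, one of four alike, 75 to 95 mm apart on a dark steel rail (330 x 55 x 12 mm) lying crosswise far on the mat. Origin: centre of its underside; flat cork top 14 mm above it (28 mm above the table). y along the rail, x squarely across it, z up.
- stand_d: Fixed round stand at the rail's +y end (the left-hand end): cork disc 40 mm wide on a short post, one of four alike, 75 to 95 mm apart on a dark steel rail (330 x 55 x 12 mm) lying crosswise far on the mat. Origin: centre of its underside; flat cork top 14 mm above it (28 mm above the table). y along the rail, x squarely across it, z up.
- paint_jar: Small round paint jar with white lid, 36 mm wide, 48 mm tall, on the mat some 105 mm beyond the stand at one end of the rail; which end varies (a brown cork sanding block, 60 x 32 x 25 mm, lies off the other end). Origin: centre of its underside. It marks the end for the shortest propeller; leave it standing there.
Not all that is in view belongs to the job. Leave any purple or red look-alike of the paint_jar alone.

How it is judged:
At the end, for the whole second after the job is handed in: Propellers rest on the stands in order of length, shortest nearest the jar: hubs within 12 mm of the stand centres, underside on the cork (5 mm), upright within 0.15 rad, blades within 0.30 rad of squarely across the rail, still (0.02 m/s); jar moved less than 20 mm (((y of paint_jar in the frame of stand_a below 0 m and horizontal distance between prop_72_center and stand_a below 0.012 m and z of prop_72_center in the frame of stand_a between 0.024 and 0.034 m and angle between the x axis of prop_72_center and the x axis of stand_a, either way round below 0.3 rad and horizontal distance between prop_96_center and stand_b below 0.012 m and z of prop_96_center in the frame of stand_b between 0.024 and 0.034 m and angle between the x axis of prop_96_center and the x axis of stand_b, either way round below 0.3 rad and horizontal distance between prop_120_center and stand_c below 0.012 m and z of prop_120_center in the frame of stand_c between 0.024 and 0.034 m and angle between the x axis of prop_120_center and the x axis of stand_c, either way round below 0.3 rad and horizontal distance between prop_144_center and stand_d below 0.012 m and z of prop_144_center in the frame of stand_d between 0.024 and 0.034 m and angle between the x axis of prop_144_center and the x axis of stand_d, either way round below 0.3 rad) or (y of paint_jar in the frame of stand_a above 0 m and horizontal distance between prop_72_center and stand_d below 0.012 m and z of prop_72_center in the frame of stand_d between 0.024 and 0.034 m and angle between the x axis of prop_72_center and the x axis of stand_d, either way round below 0.3 rad and horizontal distance between prop_96_center and stand_c below 0.012 m and z of prop_96_center in the frame of stand_c between 0.024 and 0.034 m and angle between the x axis of prop_96_center and the x axis of stand_c, either way round below 0.3 rad and horizontal distance between prop_120_center and stand_b below 0.012 m and z of prop_120_center in the frame of stand_b between 0.024 and 0.034 m and angle between the x axis of prop_120_center and the x axis of stand_b, either way round below 0.3 rad and horizontal distance between prop_144_center and stand_a below 0.012 m and z of prop_144_center in the frame of stand_a between 0.024 and 0.034 m and angle between the x axis of prop_144_center and the x axis of stand_a, either way round below 0.3 rad)) and angle between each of prop_72_center, prop_96_center, prop_120_center, prop_144_center's own z axis and vertical below 0.15 rad and linear speed of each of prop_72, prop_96, prop_120, prop_144 below 0.02 m/s and distance of paint_jar from where it was at the start of the episode below 0.02 m); the robot touches nothing.
It fails at once if the paint jar is shifted by more than 30 mm or tipped over (distance of paint_jar from where it was at the start of the episode above 0.03 m or angle between paint_jar's own z axis and vertical above 0.5 rad).
It also fails if it takes over 106 s, if anything falls off the work surface, if the arm or the gripper's body presses on something with over 40 N, if the wrist force passes 120 N, or if a joint passes its speed limit or range.

## Robot

A 7-joint arm with a two-finger parallel gripper is mounted at the origin on the work surface. World frame = base frame: x ahead of the robot, y to its left, z up, the work surface at z = 0. Lengths are in m, angles in rad, forces in N, time in s.
With the tool pointing down it reaches from about 0.4 to 0.85 m from the base axis. Payload 10.4 kg.
Tool frame: the origin (TCP) lies on the centre line of the jaws, within the pads' length; the fingertips stand 11 mm ahead of it and the grasp point (between the pads) lies 8 mm behind it; z points along the fingers, y is the line along which they close (so a half turn about z gives the same grasp; the last joint's range is limited). The gripper opens to 87 mm and grips with 3 to 60 N. Pads are 19 mm wide; open, the fingers measure 117 mm over their backs; the gripper's body (75 mm by 190 mm) begins 51 mm behind the grasp point.
Start: joints at [-1.291, 0.332, -0.065, 1.46, 0.022, 1.35, -0.088], TCP at [0.186, 0.597, 0.234] pointing down, gripper open.
Joint ranges: [-2.6, 2.6], [-0.5, 2.12], [-1.47, 1.34], [0.16, 2.42], [-1.27, 4.41], [0.06, 2.06], [-2.6, 2.6]. Speed limits (rad/s): [2.22, 2.22, 2.79, 2.79, 3.14, 3.14, 3.14].

## Interface

Orientations are given as a unit quaternion [x, y, z, w].
In Python, from bench import r gives the robot as it stands.
- The arm moves only by the shell command python3 -m pendant 'ROWS' [OPENING] [FORCE]. ROWS is JSON, a list of rows, each a list of 4 numbers: the shift along the tool's x, y, z in m, then the turn about the tool's z in rad. A call has 1 to 8 rows; each row shifts and turns the commanded pose from where the row before left it, along the tool's axes as they then stand; what a row does not reach is not made up. A row lasts 1/12 s, in which the tool goes at most 41.7 mm and 7.16 degrees, less where a joint would pass 70% of its speed; a pose out of reach is approached as far as the arm can. A call with a gripper value outside its range is refused whole. OPENING is the opening, from 0 (shut) to 1 (fully open), set as the call begins (- or left out, the last holds). The fingers move at their own pace and stop on an object; FORCE is the grip in N (left out, the last holds). Time passes only in rows, so rows that do not move let the fingers close. It gives the time, the measured TCP pose, the force, the opening and the grip force at its end, in the units of the state.
- r.read_state(): the state, without advancing time (a new reading comes with each control period).
- r.camera(name): name is "scene" or "top" or "wrist"; returns a dict with "img" (420x560x3 uint8, red, green, blue), "camera_matrix" (3x3 intrinsics, pixels), "xyz" and "attitude" of the camera in the world. Camera axes: x right, y down, z forward; pixel columns grow to the right and rows downward; lengths in m; the calibration is good to about 2 mm. A picture is of the moment at which its call begins. There is no depth.
- r.close_job(): hands the job in; it is judged then, once.
Trained networks look in the newest picture that a camera, given by its name, has taken for a name from the list of things; names that differ only in an ending like _2 or _b are one class to them, and where a whole thing is asked for, a point or a joint stands for the part that bears it (a point fixed in the world has none). Each returns a list of dicts, best first, with "score" (0 to 1); they miss things now and then, are a little off and sometimes report something else, mostly with a low value. They report only what shows in the picture. A call takes as long as a camera call. They do not tell look-alikes from the thing itself.
- r.outline_of(thing, camera): "mask" (420x560 bool, what is visible of it) and "bbox" ([centre column, centre row, width, height] in pixels, round what is visible of it).
The state is a dict: "time": time; "joint_positions": joint angles; "joint_vel": joint speeds; "joint_torque": joint torques, N m; "ee_pos": TCP position; "eef_rot": TCP orientation; "ft_force": force on the tool from outside, world axes, zero at the start; "torque": the same for the moment, N m; "width": finger opening in m; "grip_force": force on a finger pad.
Only numpy, scipy, OpenCV 4.12 (cv2) and the standard library are available. Lean on these libraries where they do the work, as an engineer would, in place of code of your own. Each camera call takes 0.05 s, during which the arm holds its last target. There are 200 camera calls.

## Working session

There is one attempt and no reset: what is moved stays moved. The work goes in short steps, Python scripts to look and compute and a shell command to move; the robot and the scene stay as the last step left them, time stands still between calls to the robot, and variables do not carry over. Pictures are saved under pics/ and viewed, at most 14 in all, crops included, and the job is handed in when it is done.

```bash
mkdir -p pics
cat > h.py <<'E'
import numpy as np,cv2
from bench import r
from scipy.spatial.transform import Rotation as R
def att(a):
    a=np.array(a); return a if a.shape==(3,3) else R.from_quat(a).as_matrix()
def px2w(c,uv,z):
    d=att(c["attitude"])@np.linalg.solve(np.array(c["camera_matrix"]),[uv[0],uv[1],1.]); p=np.array(c["xyz"])
    return p+d*(z-p[2])/d[2]
def w2px(c,p):
    q=np.array(c["camera_matrix"])@(att(c["attitude"]).T@(np.array(p)-np.array(c["xyz"]))); return q[:2]/q[2]
def save(c,n,s=1): cv2.imwrite("pics/"+n,cv2.resize(c["img"][:,:,::-1],None,fx=s,fy=s))
def pca(m):
    v,u=np.nonzero(m); P=np.c_[u,v].astype(float); c=P.mean(0); w,V=np.linalg.eigh(np.cov((P-c).T)); return c,V[:,1]
E
python3 - <<'E'
from h import *
for n in ["top","scene"]:
    c=r.camera(n); save(c,n+"0.png",1.4 if n=="top" else 1.2); print(n,c["xyz"],c["attitude"],c["camera_matrix"])
    for t in ["prop_72_center","prop_96_center","prop_120_center","prop_144_center","stand_a","paint_jar"]:
        for o in r.outline_of(t,n):
            z=.012 if 'prop' in t else .028 if 'st' in t else .048
            print(t,round(o["score"],2),np.round(o["bbox"],0),px2w(c,o["bbox"][:2],z).round(3),o["mask"].sum())
print(r.read_state())
E
```

```text
top [0.50970307 0.01299938 1.00190809] [ 0.7152202  -0.69798213  0.02873055 -0.02134383] [[473.46924709   0.         281.0415835 ]
 [  0.         473.46924709 216.22555878]
 [  0.           0.           1.        ]]
prop_72_center 0.79 [341. 276.  14.  34.] [ 0.459 -0.123  0.012] 246
prop_96_center 0.76 [442. 291.  41.  32.] [ 0.432 -0.335  0.012] 330
prop_96_center 0.28 [340. 275.  12.  36.] [ 0.461 -0.121  0.012] 212
prop_120_center 0.69 [231. 281.  54.  17.] [0.443 0.105 0.012] 430
prop_144_center 0.9 [108. 282.  69.  16.] [0.435 0.357 0.012] 557
stand_a 0.85 [324. 195.  19.  18.] [ 0.625 -0.083  0.028] 288
stand_a 0.85 [285. 191.  20.  20.] [ 0.632 -0.003  0.028] 302
stand_a 0.77 [202. 177.  19.  21.] [0.656 0.169 0.028] 302
stand_a 0.74 [248. 184.  18.  18.] [0.645 0.074 0.028] 278
paint_jar 0.86 [377. 206.  18.  17.] [ 0.603 -0.189  0.048] 279
paint_jar 0.57 [373. 168.  20.  18.] [ 0.68  -0.181  0.048] 238
paint_jar 0.56 [415. 189.  20.  14.] [ 0.639 -0.268  0.048] 302
scene [ 1.47264342 -0.50519596  0.74641931] [ 0.75775708  0.45509569 -0.24182977 -0.40026302] [[496.53249867  
[... 770 characters left out ...]
joint_positions': array([-1.29058228,  0.3322101 , -0.06470915,  1.46004954,  0.02160634,
        1.34986143, -0.08847312]), 'joint_vel': array([ 0.00060796,  0.00090019, -0.00125064,  0.00014504,  0.0003276 ,
       -0.0003012 ,  0.00086398]), 'joint_torque': array([ 8.26162122e-04, -6.22912717e+01,  2.53028981e-02, -3.90073478e+01,
       -6.10609562e-02,  3.14390310e-02,  3.45657293e-05]), 'ee_pos': array([0.18637339, 0.59662394, 0.23359336]), 'eef_rot': array([1.50809886e-01, 9.88562781e-01, 8.35578386e-05, 8.70487364e-07]), 'ft_force': array([-0.61942914,  0.26370678,  0.2547237 ]), 'torque': array([ 0.04419499,  0.01585884, -0.02219239]), 'grip_force': 0.0, 'width': 0.0869628591314503}
```

View pics/top0.png

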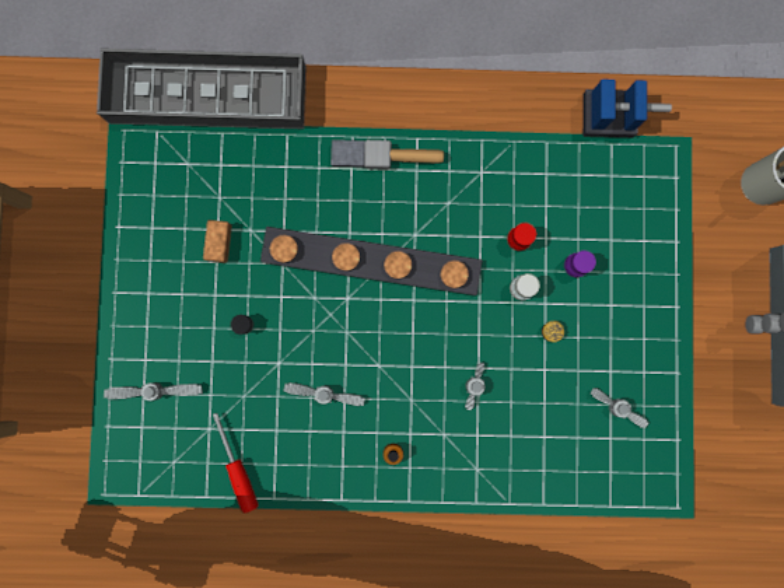

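```bash
cat > plan.py <<'E'
import sys
from h import *
# usage: plan x y z yaw(of tool y axis, deg mod 180): prints tool-frame total shift & turn
def plan(x,y,z,ang):
    s=r.read_state(); M=R.from_quat(s["eef_rot"]).as_matrix()
    d=M.T@(np.array([x,y,z])-s["ee_pos"])
    cur=np.degrees(np.arctan2(M[1,1],M[0,1])); dw=(ang-cur+90)%180-90
    print("t",round(s["time"],2),"pos",s["ee_pos"].round(4),"shift mm",(d*1000).round(1),"yaw_y",cur.round(1),"turn tool z rad",round(-np.radians(dw),3),"q7",s["joint_positions"][6].round(2),"w",round(s["width"],4),"f",s["ft_force"].round(1))
if __name__=="__main__": plan(*map(float,sys.argv[1:5]))
E
python3 - <<'E'
from h import *
c=r.camera("top")
for t in ["prop_72_center","prop_96_center","prop_120_center","prop_144_center"]:
    o=r.outline_of(t,"top")[0]; m,v=pca(o["mask"]); a=px2w(c,m,.014);b=px2w(c,m+v*20,.014);d=b-a
    print(t,a.round(4),np.degrees(np.arctan2(d[1],d[0])).round(1))
P=[px2w(c,pca(o["mask"])[0],.026) for o in r.outline_of("stand_a","top")]
P=np.array(sorted(P,key=lambda p:p[1]))[:,:2]; print(P.round(4)); d=P[-1]-P[0]; print(np.degrees(np.arctan2(d[1],d[0])), np.linalg.norm(np.diff(P,axis=0),axis=1))
E
```

```text
prop_72_center [ 0.46   -0.1205  0.014 ] 166.1
prop_96_center [ 0.4299 -0.3385  0.014 ] 58.7
prop_120_center [0.4419 0.1034 0.014 ] 80.5
prop_144_center [0.4403 0.3533 0.014 ] 94.0
[[ 0.6078 -0.1905]
 [ 0.6236 -0.0857]
 [ 0.6358 -0.0017]
 [ 0.6452  0.076 ]
 [ 0.6557  0.169 ]]
82.40839164952095 [0.10596228 0.084896   0.07828267 0.09359721]
```

The white-lidded jar is at (526,287) in the enlarged picture, off the -y (right) end, so 72→a, 96→b, 120→c and 144→d. The red and purple jars are the look-alikes. I'll take prop_144 first, at about (150,392).

```bash
python3 plan.py .4403 .3533 .15 4
```

```text
t 1.0 pos [0.1863 0.5966 0.2336] shift mm [-314.9 -156.5   83.6] yaw_y 72.7 turn tool z rad 1.198 q7 -0.09 w 0.0871 f [-0.1  0.  -0.3]
```

```bash
python3 -m pendant '[[-0.03,-0.015,0.008,0],[-0.035,-0.0175,0.0095,0],[-0.035,-0.0175,0.0095,0],[-0.035,-0.0175,0.0095,0],[-0.035,-0.0175,0.0095,0],[-0.035,-0.0175,0.0095,0],[-0.035,-0.0175,0.0095,0],[-0.035,-0.0175,0.0095,0]]' 1 20
python3 -m pendant '[[-0.035,-0.0175,0.009,0],[0,0,0,0.12],[0,0,0,0.12],[0,0,0,0.12],[0,0,0,0.12],[0,0,0,0.12],[0,0,0,0.12],[0,0,0,0.12]]'
python3 -m pendant '[[0,0,0,0.12],[0,0,0,0.12],[0,0,0,0.118],[0,0,0,0],[0,0,0,0],[0,0,0,0]]'
python3 plan.py .4403 .3533 .15 4
cat > look.py <<'E'
import sys
from h import *
from plan import plan
t=sys.argv[1]; c=r.camera("wrist"); save(c,sys.argv[2]); s=r.read_state()
print("tcp px",w2px(c,s["ee_pos"]).round(0))
for o in r.outline_of(t,"wrist")[:2]:
    m,v=pca(o["mask"]); 
    if "prop" in t:
        a=px2w(c,m,.014);b=px2w(c,m+v*20,.014);d=b-a
        print(round(o["score"],2),np.round(o["bbox"]),m.round(),a.round(4),"blade deg",np.degrees(np.arctan2(d[1],d[0])).round(1))
    else: print(round(o["score"],2),np.round(o["bbox"]),px2w(c,m,.027).round(4))
E
python3 look.py prop_144_center w1.png
```

```text
time: 1.67
ee_pos: [0.409, 0.3819, 0.1589]
eef_rot: [0.151, 0.989, 0.0, 0.0]
ft_force: [0.2, -0.1, -0.4]
width: 0.0869
grip_force: 0.0
time: 2.33
ee_pos: [0.436, 0.3563, 0.1501]
eef_rot: [0.543, 0.84, 0.0, -0.0]
ft_force: [-0.2, -0.1, -0.4]
width: 0.0873
grip_force: 0.0
time: 2.83
ee_pos: [0.436, 0.3563, 0.1501]
eef_rot: [0.68, 0.733, 0.0, -0.0]
ft_force: [0.4, 0.2, -0.0]
width: 0.0869
grip_force: 0.0
t 2.83 pos [0.436  0.3563 0.1501] shift mm [-3.3  4.1  0.1] yaw_y 4.3 turn tool z rad 0.004 q7 -0.63 w 0.0869 f [ 0.4  0.2 -0. ]
tcp px [276. 268.]
0.68 [278. 204.  18. 141.] [279. 200.] [0.4381 0.3645 0.014 ] blade deg -86.0
```

View pics/w1.png

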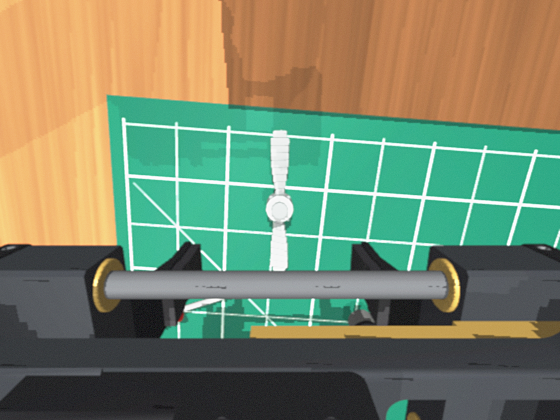

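The hub boss is at (279,208). The gripper's crossbar hides the inner blade tip, so I'll use the hub pixel with the boss height.

```bash
cat > hub.py <<'E'
import sys
from h import *
from plan import plan
# boss top: detect circle near mask on a fresh wrist picture, world pos, then plan
t=sys.argv[1]; z=float(sys.argv[2]); c=r.camera("wrist")
if len(sys.argv)>3: save(c,sys.argv[3])
o=r.outline_of(t,"wrist")[0]; M=o["mask"].astype(np.uint8)
D=cv2.distanceTransform(cv2.morphologyEx(M,cv2.MORPH_CLOSE,np.ones((3,3))),cv2.DIST_L2,5); _,mx,_,loc=cv2.minMaxLoc(D)
v,u=np.nonzero(D>mx-1.0); uv=np.array([u.mean(),v.mean()]); _,ax=pca(M)
a=px2w(c,uv,.024);b=px2w(c,uv+ax*20,.024); bl=np.degrees(np.arctan2(*(b-a)[1::-1]))
print(round(o["score"],2),"hub px",uv.round(1),"r",round(mx,1),"world",a.round(4),"blade",bl.round(1))
plan(a[0],a[1],z,bl+90)
E
python3 hub.py prop_144_center .017
python3 - <<'E'
from h import *
c=r.camera("wrist"); print(px2w(c,[279,208],.032), w2px(c,[.4403,.3533,.032]),c["xyz"],att(c["attitude"]).round(2))
E
```

```text
0.69 hub px [278.8 206.8] r 13.4 world [0.4382 0.3602 0.024 ] blade -85.6
t 3.03 pos [0.4361 0.3562 0.15  ] shift mm [  3.9   2.4 133. ] yaw_y 4.1 turn tool z rad -0.005 q7 -0.63 w 0.0866 f [-0.9  0.7  0.1]
[0.43831825 0.36097999 0.032     ] [280.51055158 216.1081734 ] [0.43072532 0.4284164  0.30184028] [[ 1.    0.07  0.02]
 [ 0.07 -0.96 -0.26]
 [-0.    0.26 -0.97]]
```

```bash
python3 -m pendant '[[0.004,0.002,0,0],[0,0,0.03,0],[0,0,0.035,0],[0,0,0.03,0],[0,0,0.025,0],[0,0,0.013,0],[0,0,0,0],[0,0,0,0]]' 1 20
python3 -m pendant '[[0,0,0,0],[0,0,0,0],[0,0,0,0],[0,0,0,0],[0,0,0,0],[0,0,0,0],[0,0,0,0],[0,0,0,0]]' 0 20
python3 -m pendant '[[0,0,-0.03,0],[0,0,-0.035,0],[0,0,-0.035,0],[0,0,0,0]]'
python3 plan.py .6557 .169 .117 82.8
```

```text
time: 3.75
ee_pos: [0.438, 0.3606, 0.017]
eef_rot: [0.682, 0.732, -0.0, 0.0]
ft_force: [0.4, 0.0, 0.6]
width: 0.087
grip_force: 0.0
time: 4.42
ee_pos: [0.4378, 0.3603, 0.0171]
eef_rot: [0.682, 0.731, 0.0, -0.0]
ft_force: [0.4, 0.4, 0.4]
width: 0.0417
grip_force: 0.0
time: 4.75
ee_pos: [0.4406, 0.3626, 0.1239]
eef_rot: [0.682, 0.731, 0.005, -0.0]
ft_force: [0.8, -0.7, 0.5]
width: 0.0152
grip_force: 0.0
t 4.75 pos [0.4406 0.3626 0.1239] shift mm [-208.1  201.1    7. ] yaw_y 4.0 turn tool z rad -1.376 q7 -0.63 w 0.0152 f [ 0.8 -0.7  0.5]
```

The fingers close at only about 70 mm/s, so I lifted too early. I'll reopen, check the prop and retry with a longer wait.

```bash
python3 -m pendant '[[0,0,-0.025,0],[0,0,0,0],[0,0,0,0],[0,0,0,0],[0,0,0,0],[0,0,0,0],[0,0,0,0],[0,0,0,0]]' 0.75 20
python3 hub.py prop_144_center .017 w2.png
```

```text
time: 5.42
ee_pos: [0.4376, 0.3602, 0.1416]
eef_rot: [0.682, 0.731, -0.0, 0.0]
ft_force: [0.0, 0.5, -0.1]
width: 0.06
grip_force: 0.0
0.93 hub px [277.4 212.4] r 13.6 world [0.4386 0.3607 0.024 ] blade -86.2
t 5.52 pos [0.4377 0.3602 0.1418] shift mm [  0.5   1.  124.8] yaw_y 4.0 turn tool z rad 0.004 q7 -0.64 w 0.063 f [-0.6 -0.4 -0.2]
```

View pics/w2.png

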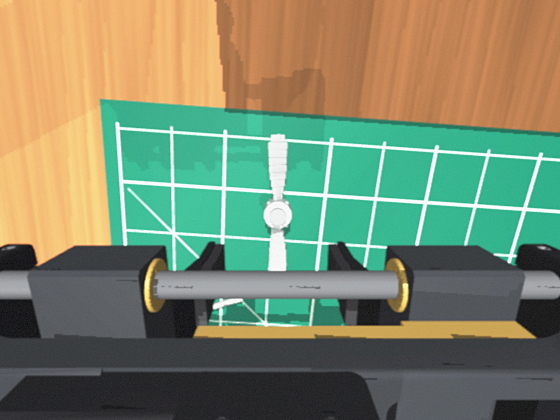

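Prop 144 is still upright, with its hub at (277,213). I'm retrying.

```bash
python3 -m pendant '[[0,0.001,0.03,0],[0,0,0.035,0],[0,0,0.03,0],[0,0,0.02,0],[0,0,0.01,0],[0,0,0,0]]' 0.6 20
python3 -m pendant '[[0,0,0,0],[0,0,0,0],[0,0,0,0],[0,0,0,0],[0,0,0,0],[0,0,0,0],[0,0,0,0],[0,0,0,0]]' 0 20
python3 -m pendant '[[0,0,0,0],[0,0,0,0],[0,0,0,0],[0,0,0,0]]'
python3 plan.py .6557 .169 .117 82.8
```

```text
time: 6.02
ee_pos: [0.4382, 0.3598, 0.0155]
eef_rot: [0.682, 0.731, -0.001, 0.0]
ft_force: [-0.0, 0.3, 0.5]
width: 0.052
grip_force: 0.0
time: 6.68
ee_pos: [0.439, 0.3607, 0.0177]
eef_rot: [0.682, 0.731, 0.0, -0.0]
ft_force: [-1.3, -0.6, 6.0]
width: 0.025
grip_force: 20.0
time: 7.02
ee_pos: [0.439, 0.3607, 0.0177]
eef_rot: [0.682, 0.731, 0.0, -0.0]
ft_force: [-0.7, -2.2, 6.1]
width: 0.0255
grip_force: 20.0
t 7.02 pos [0.439  0.3607 0.0177] shift mm [-206.3  202.8  -99.4] yaw_y 4.0 turn tool z rad -1.375 q7 -0.6 w 0.0255 f [-0.7 -2.2  6.1]
```

```bash
python3 -m pendant '[[0,0,-0.03,0],[0,0,-0.035,0],[0,0,-0.034,0],[-0.025,0.025,0,0],[-0.025,0.025,0,0],[-0.025,0.025,0,0],[-0.025,0.025,0,0],[-0.025,0.025,0,0]]'
python3 -m pendant '[[-0.025,0.025,0,0],[-0.025,0.025,0,0],[-0.025,0.025,0,0],[-0.006,0.003,0,0],[0,0,0,-0.12],[0,0,0,-0.12],[0,0,0,-0.12],[0,0,0,-0.12]]'
python3 -m pendant '[[0,0,0,-0.12],[0,0,0,-0.12],[0,0,0,-0.12],[0,0,0,-0.12],[0,0,0,-0.12],[0,0,0,-0.12],[0,0,0,-0.12],[0,0,0,-0.055]]'
python3 -m pendant '[[0,0,0,0],[0,0,0,0],[0,0,0,0]]'
python3 plan.py .6557 .169 .044 82.8
python3 look.py stand_a w3.png
```

```text
time: 7.68
ee_pos: [0.5731, 0.2432, 0.116]
eef_rot: [0.682, 0.732, 0.0, -0.0]
ft_force: [0.1, 0.1, -0.3]
width: 0.0252
grip_force: 20.0
time: 8.35
ee_pos: [0.6555, 0.169, 0.1156]
eef_rot: [0.486, 0.874, -0.0, -0.0]
ft_force: [0.5, -0.2, -0.5]
width: 0.0255
grip_force: 20.0
time: 9.02
ee_pos: [0.6554, 0.169, 0.1157]
eef_rot: [0.059, 0.998, -0.0, -0.0]
ft_force: [-0.2, 0.3, -0.1]
width: 0.0252
grip_force: 20.0
time: 9.27
ee_pos: [0.6556, 0.1691, 0.1159]
eef_rot: [0.064, 0.998, -0.0, -0.0]
ft_force: [-0.2, 0.2, 0.7]
width: 0.0253
grip_force: 20.0
t 9.27 pos [0.6556 0.1691 0.1159] shift mm [-0.2 -0.1 71.9] yaw_y 82.7 turn tool z rad -0.002 q7 1.16 w 0.0253 f [-0.2  0.2  0.7]
tcp px [274. 268.]
0.66 [ 74. 225.  51.  47.] [0.6345 0.0018 0.027 ]
0.64 [279. 220.  48.  39.] [0.6564 0.1739 0.027 ]
```

View pics/w3.png

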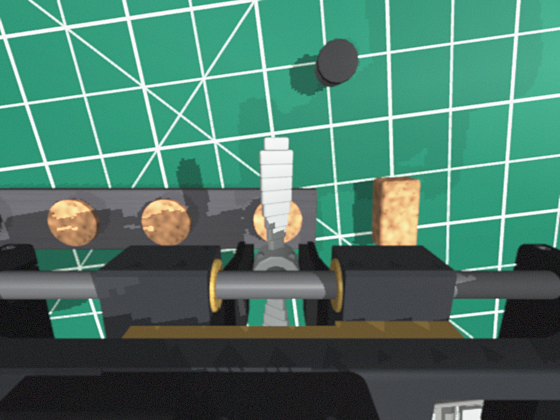

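Prop 144 hangs above stand d at (277,222) with its blades square across the rail. I'm lowering it.

```bash
python3 -m pendant '[[0,0.0015,0.02,0],[0,0,0.02,0],[0,0,0.02,0],[0,0,0.01,0],[0,0,0.002,0],[0,0,0,0],[0,0,0,0]]'
python3 -m pendant '[[0,0,0.001,0],[0,0,0,0],[0,0,0,0]]'
```

```text
time: 9.95
ee_pos: [0.6562, 0.1707, 0.0446]
eef_rot: [0.063, 0.998, 0.0, 0.0]
ft_force: [-0.4, 0.5, 0.0]
width: 0.0253
grip_force: 20.0
time: 10.2
ee_pos: [0.656, 0.1706, 0.0435]
eef_rot: [0.063, 0.998, 0.0, 0.0]
ft_force: [-0.3, -0.3, -0.4]
width: 0.0255
grip_force: 20.0
```

```bash
python3 -m pendant '[[0,0,0.001,0],[0,0,0,0],[0,0,0,0]]'; python3 -m pendant '[[0,0,0.001,0],[0,0,0,0],[0,0,0,0]]'
```

```text
time: 10.45
ee_pos: [0.6562, 0.1707, 0.0425]
eef_rot: [0.063, 0.998, 0.0, 0.0]
ft_force: [0.2, -0.4, 2.5]
width: 0.0255
grip_force: 20.0
time: 10.7
ee_pos: [0.6562, 0.1707, 0.0424]
eef_rot: [0.063, 0.998, 0.0, 0.0]
ft_force: [-3.9, -0.8, 10.7]
width: 0.0254
grip_force: 20.0
```

Contact confirmed. I'm releasing and lifting straight up.

```bash
python3 -m pendant '[[0,0,-0.001,0],[0,0,0,0],[0,0,0,0],[0,0,0,0],[0,0,0,0]]' 0.5
python3 -m pendant '[[0,0,-0.01,0],[0,0,-0.03,0],[0,0,-0.035,0],[0,0,-0.03,0],[0,0,0,0]]'
python3 plan.py .4419 .1034 .15 -9.5
python3 - <<'E'
from h import *
c=r.camera("wrist"); save(c,"w4.png")
E
```

```text
time: 11.12
ee_pos: [0.6557, 0.1706, 0.0417]
eef_rot: [0.063, 0.998, -0.0, -0.0]
ft_force: [0.3, 0.2, -0.5]
width: 0.0424
grip_force: 0.0
time: 11.53
ee_pos: [0.6591, 0.1714, 0.1554]
eef_rot: [0.063, 0.998, 0.002, 0.005]
ft_force: [0.6, 0.1, 0.2]
width: 0.0437
grip_force: 0.0
t 11.53 pos [0.6591 0.1714 0.1554] shift mm [207.  -94.8   2.9] yaw_y 82.8 turn tool z rad -1.531 q7 1.16 w 0.0437 f [0.6 0.1 0.2]
```

View pics/w4.png

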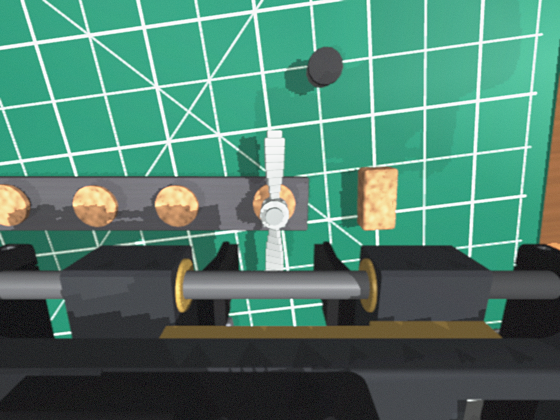

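Prop 144 stands upright on stand d, hub at (274,214). Next I'll measure the offset and go to prop 120.

```bash
python3 - <<'E'
from h import *
c=r.camera("wrist"); print("boss",px2w(c,[274.5,214],.058).round(4),"stands",[px2w(c,p,.028).round(4) for p in ([275,203],[177,205],[95,205],)])
for o in r.outline_of("stand_a","wrist"): print(np.round(o["bbox"]),px2w(c,pca(o["mask"])[0],.027).round(4))
E
python3 -m pendant '[[0.035,-0.016,0,0],[0.035,-0.016,0,0],[0.035,-0.016,0,0],[0.035,-0.016,0,0],[0.035,-0.016,0,0],[0.029,-0.015,0.003,0],[0,0,0,0.12],[0,0,0,0.12]]' 0.75
python3 -m pendant '[[0,0,0,0.12],[0,0,0,0.12],[0,0,0,0.12],[0,0,0,0.12],[0,0,0,0.12],[0,0,0,0.12],[0,0,0,0.12],[0,0,0,0.12]]'
python3 -m pendant '[[0,0,0,0.12],[0,0,0,0.12],[0,0,0,0.12],[0,0,0,0.05],[0,0,0,0],[0,0,0,0]]'
python3 hub.py prop_120_center .0165
```

```text
boss [0.6538 0.1718 0.058 ] stands [array([0.6515, 0.1725, 0.028 ]), array([0.6417, 0.0806, 0.028 ]), array([0.6319, 0.004 , 0.028 ])]
[ 14. 208.  27.  40.] [ 0.624  -0.0749  0.027 ]
[ 94. 209.  43.  41.] [0.6342 0.0016 0.027 ]
[175. 208.  40.  44.] [0.6439 0.0788 0.027 ]
[275. 203.  46.  34.] [0.6497 0.1718 0.027 ]
time: 12.35
ee_pos: [0.4392, 0.1011, 0.143]
eef_rot: [0.184, 0.983, -0.0, -0.001]
ft_force: [1.0, -0.5, 0.1]
width: 0.065
grip_force: 0.0
time: 13.02
ee_pos: [0.4407, 0.1017, 0.143]
eef_rot: [0.618, 0.786, -0.001, -0.001]
ft_force: [1.3, 0.3, -0.1]
width: 0.0651
grip_force: 0.0
time: 13.52
ee_pos: [0.441, 0.1018, 0.1433]
eef_rot: [0.762, 0.647, -0.001, -0.0]
ft_force: [-0.7, -0.4, -0.1]
width: 0.0653
grip_force: 0.0
0.82 hub px [275.  206.5] r 14.0 world [0.4403 0.1075 0.024 ] blade -99.1
t 13.62 pos [0.4412 0.1018 0.1436] shift mm [  5.5  -1.6 127.1] yaw_y -9.3 turn tool z rad -0.003 q7 -0.49 w 0.0655 f [0.2 0.  0.2]
```

```bash
python3 -m pendant '[[0.005,-0.0015,0,0],[0,0,0.03,0],[0,0,0.035,0],[0,0,0.03,0],[0,0,0.022,0],[0,0,0.01,0],[0,0,0,0]]' 0.6 20
python3 -m pendant '[[0,0,0,0],[0,0,0,0],[0,0,0,0],[0,0,0,0],[0,0,0,0],[0,0,0,0],[0,0,0,0],[0,0,0,0]]' 0 20
python3 -m pendant '[[0,0,0,0],[0,0,-0.03,0],[0,0,-0.035,0],[0,0,-0.034,0],[0,0,0,0]]'
python3 plan.py .645 .0778 .116 82.8
```

```text
time: 14.2
ee_pos: [0.4398, 0.1071, 0.0155]
eef_rot: [0.763, 0.647, -0.001, -0.001]
ft_force: [-0.2, 0.3, 0.8]
width: 0.0525
grip_force: 0.0
time: 14.87
ee_pos: [0.4414, 0.1073, 0.0177]
eef_rot: [0.763, 0.646, 0.001, 0.0]
ft_force: [-2.0, -0.5, 6.3]
width: 0.0255
grip_force: 20.0
time: 15.28
ee_pos: [0.4441, 0.1081, 0.1221]
eef_rot: [0.763, 0.646, 0.004, 0.001]
ft_force: [2.3, 0.3, 0.7]
width: 0.0256
grip_force: 20.0
t 15.28 pos [0.4441 0.1081 0.1221] shift mm [  3.1 203.1   7.7] yaw_y -9.5 turn tool z rad 1.531 q7 -0.5 w 0.0256 f [2.3 0.3 0.7]
```

```bash
python3 -m pendant '[[0.001,0.035,0,0],[0.001,0.035,0,0],[0.001,0.035,0,0],[0,0.035,0,0],[0,0.035,0,0],[0,0.03,0,0],[0,0,0,-0.12],[0,0,0,-0.12]]'
python3 -m pendant '[[0,0,0,-0.12],[0,0,0,-0.12],[0,0,0,-0.12],[0,0,0,-0.12],[0,0,0,-0.12],[0,0,0,-0.12],[0,0,0,-0.12],[0,0,0,-0.12]]'
python3 -m pendant '[[0,0,0,-0.12],[0,0,0,-0.12],[0,0,0,-0.12],[0,0,0,-0.05],[0,0,0,0],[0,0,0,0],[0,0,0,0]]'
python3 plan.py .645 .0778 .044 82.8
python3 look.py stand_a w5.png
```

```text
time: 15.95
ee_pos: [0.6445, 0.0756, 0.1148]
eef_rot: [0.679, 0.734, -0.001, -0.0]
ft_force: [-0.0, 0.4, -0.0]
width: 0.0253
grip_force: 20.0
time: 16.62
ee_pos: [0.6434, 0.0764, 0.1158]
eef_rot: [0.262, 0.965, -0.0, -0.0]
ft_force: [0.5, 0.3, 0.6]
width: 0.0252
grip_force: 20.0
time: 17.2
ee_pos: [0.6435, 0.0764, 0.1159]
eef_rot: [0.064, 0.998, 0.0, -0.0]
ft_force: [-0.3, -0.5, -0.2]
width: 0.0254
grip_force: 20.0
t 17.2 pos [0.6435 0.0764 0.1159] shift mm [-1.3  1.6 71.9] yaw_y 82.7 turn tool z rad -0.002 q7 1.22 w 0.0254 f [-0.3 -0.5 -0.2]
tcp px [274. 268.]
0.9 [278. 224.  47.  42.] [0.6466 0.0816 0.027 ]
0.81 [185. 223.  52.  44.] [0.6343 0.0013 0.027 ]
```

View pics/w5.png

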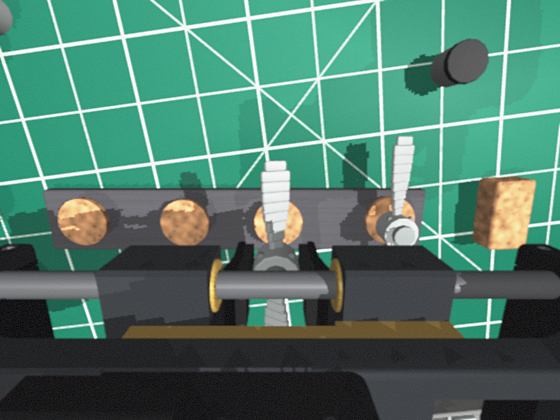

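Prop 120 is square above stand c at (278,222). I'm lowering it.

```bash
python3 -m pendant '[[-0.0015,0.0018,0.02,0],[0,0,0.02,0],[0,0,0.02,0],[0,0,0.01,0],[0,0,0.003,0],[0,0,0,0],[0,0,0,0]]'
python3 -m pendant '[[0,0,0.001,0],[0,0,0,0],[0,0,0,0]]'
python3 -m pendant '[[0,0,0.001,0],[0,0,0,0],[0,0,0,0]]'
```

```text
time: 17.88
ee_pos: [0.6455, 0.0781, 0.0434]
eef_rot: [0.063, 0.998, 0.0, 0.0]
ft_force: [-0.9, 0.3, -1.3]
width: 0.0252
grip_force: 20.0
time: 18.13
ee_pos: [0.6458, 0.0781, 0.0425]
eef_rot: [0.063, 0.998, 0.0, 0.001]
ft_force: [1.4, -0.1, 2.5]
width: 0.0257
grip_force: 20.0
time: 18.38
ee_pos: [0.6458, 0.0781, 0.0424]
eef_rot: [0.063, 0.998, 0.0, 0.001]
ft_force: [-3.4, -0.6, 10.1]
width: 0.0251
grip_force: 20.0
```

```bash
python3 -m pendant '[[0,0,-0.001,0],[0,0,0,0],[0,0,0,0],[0,0,0,0],[0,0,0,0]]' 0.5
python3 -m pendant '[[0,0,-0.01,0],[0,0,-0.03,0],[0,0,-0.035,0],[0,0,-0.03,0],[0,0,0,0],[0,0,0,0]]'
python3 plan.py .43 -.338 .144 148.7
```

```text
time: 18.8
ee_pos: [0.6451, 0.078, 0.0417]
eef_rot: [0.063, 0.998, 0.0, -0.0]
ft_force: [-0.3, -0.6, -0.9]
width: 0.0426
grip_force: 0.0
time: 19.3
ee_pos: [0.6466, 0.0782, 0.15]
eef_rot: [0.063, 0.998, 0.001, 0.002]
ft_force: [0.0, -0.5, -1.0]
width: 0.0436
grip_force: 0.0
t 19.3 pos [0.6466 0.0782 0.15  ] shift mm [ 162.6 -440.1    4.7] yaw_y 82.8 turn tool z rad -1.15 q7 1.22 w 0.0436 f [ 0.  -0.5 -1. ]
```

```bash
python3 -m pendant '[[0.0125,-0.034,0,0],[0.0125,-0.034,0,0],[0.0125,-0.034,0,0],[0.0125,-0.034,0,0],[0.0125,-0.034,0,0],[0.0125,-0.034,0,0],[0.0125,-0.034,0,0],[0.0125,-0.034,0,0]]' 0.75
python3 -m pendant '[[0.0125,-0.034,0,0],[0.0125,-0.034,0,0],[0.0125,-0.034,0,0],[0.0125,-0.034,0,0],[0.012,-0.03,0,0],[0,0,0,0.12],[0,0,0,0.12],[0,0,0,0.12]]'
python3 -m pendant '[[0,0,0,0.12],[0,0,0,0.12],[0,0,0,0.12],[0,0,0,0.12],[0,0,0,0.12],[0,0,0,0.12],[0,0,0,0.12],[0,0,0,0.12]]'
python3 -m pendant '[[0,0,0,0.12],[0,0,0,0.12],[0,0,0,0.12],[0,0,0,0.12],[0,0,0,0.12],[0,0,0,0.07],[0,0,0,0],[0,0,0,0]]'
python3 hub.py prop_96_center .0165 w6.png
```

```text
time: 19.97
ee_pos: [0.5103, -0.1805, 0.1463]
eef_rot: [0.063, 0.998, 0.0, -0.001]
ft_force: [1.1, -1.0, -0.8]
width: 0.0651
grip_force: 0.0
time: 20.63
ee_pos: [0.4286, -0.3365, 0.1461]
eef_rot: [0.244, 0.97, 0.0, -0.001]
ft_force: [0.8, 0.4, 0.2]
width: 0.0653
grip_force: 0.0
time: 21.3
ee_pos: [0.429, -0.3358, 0.1461]
eef_rot: [0.664, 0.748, -0.0, -0.001]
ft_force: [1.2, -0.4, -0.6]
width: 0.0652
grip_force: 0.0
time: 21.97
ee_pos: [0.4293, -0.3359, 0.1464]
eef_rot: [0.871, 0.492, -0.0, -0.001]
ft_force: [0.3, -0.3, 0.1]
width: 0.0652
grip_force: 0.0
0.57 hub px [276.7 206.9] r 13.8 world [ 0.4313 -0.3322  0.024 ] blade -120.9
t 22.07 pos [ 0.4294 -0.336   0.1467] shift mm [  4.2  -0.3 130.2] yaw_y -31.1 turn tool z rad -0.003 q7 0.11 w 0.0655 f [ 0.1 -0.8 -0.4]
```

View pics/w6.png

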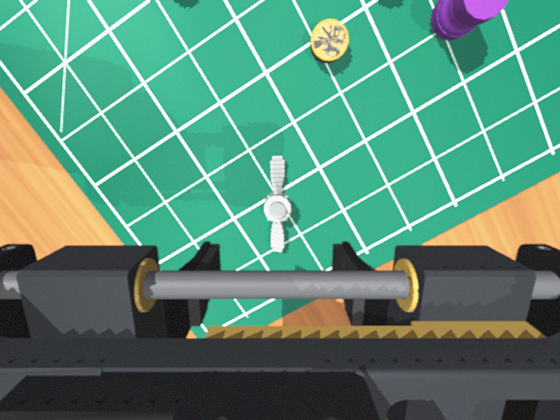

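Prop 96's hub is at (277,207) with its blades upright in the picture, so the jaws are aligned. I'm grasping it.

```bash
python3 -m pendant '[[0.004,0,0,0],[0,0,0.03,0],[0,0,0.035,0],[0,0,0.033,0],[0,0,0.022,0],[0,0,0.009,0],[0,0,0,0]]' 0.6 20
python3 -m pendant '[[0,0,0,0],[0,0,0,0],[0,0,0,0],[0,0,0,0],[0,0,0,0],[0,0,0,0],[0,0,0,0],[0,0,0,0]]' 0 20
python3 -m pendant '[[0,0,0,0],[0,0,-0.03,0],[0,0,-0.035,0],[0,0,-0.034,0],[0,0,0,0],[0,0,0,0]]'
python3 plan.py .6355 .0004 .116 82.8
```

```text
time: 22.65
ee_pos: [0.4306, -0.3318, 0.0161]
eef_rot: [0.871, 0.491, -0.001, -0.002]
ft_force: [-0.5, -0.2, 1.2]
width: 0.052
grip_force: 0.0
time: 23.32
ee_pos: [0.4322, -0.333, 0.0188]
eef_rot: [0.871, 0.491, 0.0, 0.0]
ft_force: [-1.4, 0.1, 6.3]
width: 0.0254
grip_force: 20.0
time: 23.82
ee_pos: [0.4328, -0.3334, 0.1189]
eef_rot: [0.871, 0.491, 0.001, 0.002]
ft_force: [-0.6, 0.7, -1.3]
width: 0.0254
grip_force: 20.0
t 23.82 pos [ 0.4328 -0.3334  0.1189] shift mm [3.906e+02 3.000e-01 3.200e+00] yaw_y -31.2 turn tool z rad 1.152 q7 0.11 w 0.0254 f [-0.6  0.7 -1.3]
```

```bash
python3 -m pendant '[[0.035,0,0,0],[0.035,0,0,0],[0.035,0,0,0],[0.035,0,0,0],[0.035,0,0,0],[0.035,0,0,0],[0.035,0,0,0],[0.035,0,0,0]]'
python3 -m pendant '[[0.035,0,0,0],[0.035,0,0,0],[0.03,0,0,0],[0.01,0,0,0],[0,0,0,-0.12],[0,0,0,-0.12],[0,0,0,-0.12],[0,0,0,-0.12]]'
python3 -m pendant '[[0,0,0,-0.12],[0,0,0,-0.12],[0,0,0,-0.12],[0,0,0,-0.12],[0,0,0,-0.12],[0,0,0,-0.12],[0,0,0,-0.12],[0,0,0,-0.12]]'
python3 -m pendant '[[0,0,0,-0.12],[0,0,0,-0.12],[0,0,0,-0.12],[0,0,0,-0.12],[0,0,0,-0.07],[0,0,0,0],[0,0,0,0],[0,0,0,0]]'
python3 plan.py .6355 .0004 .044 82.8
python3 look.py stand_a w7.png
```

```text
time: 24.48
ee_pos: [0.5766, -0.0915, 0.1154]
eef_rot: [0.871, 0.491, -0.001, -0.001]
ft_force: [-0.5, 0.5, 0.6]
width: 0.0255
grip_force: 20.0
time: 25.15
ee_pos: [0.6329, 0.0003, 0.1153]
eef_rot: [0.728, 0.686, -0.001, -0.001]
ft_force: [-0.2, -1.2, -0.4]
width: 0.0252
grip_force: 20.0
time: 25.82
ee_pos: [0.6329, 0.0002, 0.1153]
eef_rot: [0.329, 0.944, -0.0, -0.001]
ft_force: [-0.0, -0.5, 0.3]
width: 0.0255
grip_force: 20.0
time: 26.48
ee_pos: [0.6334, 0.0005, 0.1163]
eef_rot: [0.064, 0.998, 0.0, -0.001]
ft_force: [-0.2, -0.4, -0.6]
width: 0.025
grip_force: 20.0
t 26.48 pos [6.334e-01 5.000e-04 1.163e-01] shift mm [-2.1  0.2 72.3] yaw_y 82.6 turn tool z rad -0.003 q7 1.31 w 0.025 f [-0.2 -0.4 -0.6]
tcp px [274. 268.]
0.91 [368. 223.  50.  45.] [0.639  0.0735 0.027 ]
0.75 [175. 222.  48.  45.] [ 0.6224 -0.0829  0.027 ]
```

View pics/w7.png

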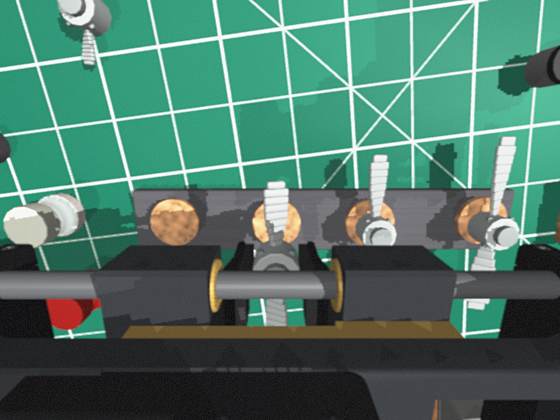

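Prop 96 is above stand b at (277,222), square. I'm lowering and releasing it.

```bash
python3 -m pendant '[[-0.002,0,0.02,0],[0,0,0.02,0],[0,0,0.02,0],[0,0,0.01,0],[0,0,0.0015,0],[0,0,0,0],[0,0,0,0]]'
python3 -m pendant '[[0,0,0.001,0],[0,0,0,0],[0,0,0,0]]'
python3 -m pendant '[[0,0,0.001,0],[0,0,0,0],[0,0,0,0]]'
```

```text
time: 27.17
ee_pos: [0.6362, 0.0005, 0.0461]
eef_rot: [0.063, 0.998, 0.0, 0.0]
ft_force: [-0.3, -0.0, -0.1]
width: 0.025
grip_force: 20.0
time: 27.42
ee_pos: [0.6361, 0.0005, 0.0449]
eef_rot: [0.063, 0.998, 0.0, 0.0]
ft_force: [-1.1, 0.7, -0.7]
width: 0.0253
grip_force: 20.0
time: 27.67
ee_pos: [0.636, 0.0004, 0.0437]
eef_rot: [0.063, 0.998, 0.0, 0.0]
ft_force: [0.5, -0.3, 0.0]
width: 0.0255
grip_force: 20.0
```

```bash
python3 -m pendant '[[0,0,0.001,0],[0,0,0,0],[0,0,0,0]]'; python3 -m pendant '[[0,0,0.0005,0],[0,0,0,0],[0,0,0,0]]'
```

```text
time: 27.92
ee_pos: [0.6361, 0.0005, 0.0436]
eef_rot: [0.063, 0.998, 0.0, 0.0]
ft_force: [-3.5, -0.2, 8.7]
width: 0.0256
grip_force: 20.0
time: 28.17
ee_pos: [0.6361, 0.0005, 0.0435]
eef_rot: [0.063, 0.998, 0.0, 0.0]
ft_force: [-5.3, 0.1, 13.1]
width: 0.0254
grip_force: 20.0
```

```bash
python3 -m pendant '[[0,0,-0.001,0],[0,0,0,0],[0,0,0,0],[0,0,0,0],[0,0,0,0]]' 0.5
python3 -m pendant '[[0,0,-0.01,0],[0,0,-0.03,0],[0,0,-0.035,0],[0,0,-0.03,0],[0,0,0,0],[0,0,0,0]]'
python3 plan.py .458 -.119 .145 76
```

```text
time: 28.58
ee_pos: [0.6357, 0.0005, 0.0427]
eef_rot: [0.063, 0.998, 0.0, -0.0]
ft_force: [-0.2, 1.1, 0.9]
width: 0.0421
grip_force: 0.0
time: 29.08
ee_pos: [0.6371, 0.0006, 0.1508]
eef_rot: [0.063, 0.998, 0.0, 0.002]
ft_force: [-0.0, -0.6, -0.9]
width: 0.0431
grip_force: 0.0
t 29.08 pos [6.371e-01 6.000e-04 1.508e-01] shift mm [ 162.7 -141.1    5. ] yaw_y 82.8 turn tool z rad 0.119 q7 1.32 w 0.0431 f [-0.  -0.6 -0.9]
```

```bash
python3 -m pendant '[[0.025,-0.022,0,0],[0.025,-0.022,0,0],[0.025,-0.022,0,0],[0.025,-0.022,0,0],[0.025,-0.022,0,0],[0.025,-0.022,0,0],[0.013,-0.009,0,0],[0,0,0,0.119]]' 0.75
python3 -m pendant '[[0,0,0,0],[0,0,0,0],[0,0,0,0]]'
python3 hub.py prop_72_center .0165 w8.png
```

```text
time: 29.75
ee_pos: [0.4528, -0.1214, 0.147]
eef_rot: [0.123, 0.992, -0.0, -0.001]
ft_force: [1.1, 0.3, 0.3]
width: 0.0653
grip_force: 0.0
time: 30.0
ee_pos: [0.4566, -0.1185, 0.1476]
eef_rot: [0.12, 0.993, 0.0, -0.0]
ft_force: [-0.6, 0.1, -1.1]
width: 0.0654
grip_force: 0.0
0.87 hub px [275.4 211. ] r 13.0 world [ 0.4567 -0.1179  0.024 ] blade -14.7
t 30.1 pos [ 0.4567 -0.1184  0.1477] shift mm [  0.    0.5 131.2] yaw_y 76.2 turn tool z rad 0.015 q7 1.48 w 0.0655 f [ 1.  -0.8 -0.5]
```

View pics/w8.png

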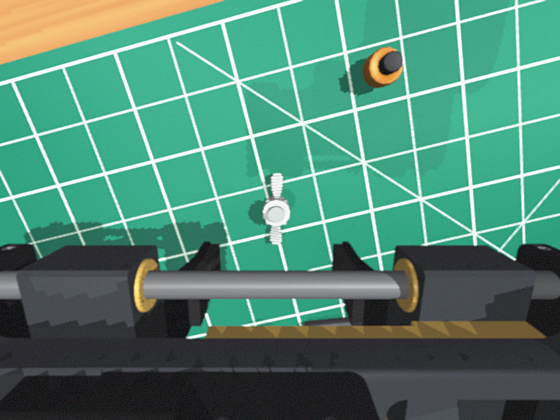

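Prop 72's hub is at (276,212), aligned with the jaws. I'm grasping it.

```bash
python3 -m pendant '[[0,0.0005,0,0.015],[0,0,0.03,0],[0,0,0.035,0],[0,0,0.033,0],[0,0,0.023,0],[0,0,0.009,0],[0,0,0,0]]' 0.6 20
python3 -m pendant '[[0,0,0,0],[0,0,0,0],[0,0,0,0],[0,0,0,0],[0,0,0,0],[0,0,0,0],[0,0,0,0],[0,0,0,0]]' 0 20
python3 -m pendant '[[0,0,0,0],[0,0,-0.03,0],[0,0,-0.035,0],[0,0,-0.034,0],[0,0,0,0],[0,0,0,0]]'
python3 plan.py .6243 -.0835 .116 82.8
```

```text
time: 30.68
ee_pos: [0.4553, -0.1179, 0.0162]
eef_rot: [0.129, 0.992, 0.0, -0.002]
ft_force: [-1.3, -0.6, 0.4]
width: 0.0524
grip_force: 0.0
time: 31.35
ee_pos: [0.4571, -0.1186, 0.0188]
eef_rot: [0.13, 0.992, -0.0, 0.001]
ft_force: [-1.2, -0.1, 6.7]
width: 0.0254
grip_force: 20.0
time: 31.85
ee_pos: [0.4579, -0.1188, 0.119]
eef_rot: [0.13, 0.992, -0.0, 0.002]
ft_force: [-0.1, 0.6, -1.0]
width: 0.0255
grip_force: 20.0
t 31.85 pos [ 0.4579 -0.1188  0.119 ] shift mm [-151.8   76.9    3.7] yaw_y 75.1 turn tool z rad -0.134 q7 1.46 w 0.0255 f [-0.1  0.6 -1. ]
```

```bash
python3 -m pendant '[[-0.03,0.015,0,0],[-0.03,0.015,0,0],[-0.03,0.015,0,0],[-0.03,0.015,0,0],[-0.025,0.013,0,0],[-0.008,0.004,0,0],[0,0,0,-0.067],[0,0,0,-0.067]]'
python3 -m pendant '[[0,0,0,0],[0,0,0,0],[0,0,0,0]]'
python3 plan.py .6243 -.0835 .044 82.8
python3 look.py stand_a w9.png
```

```text
time: 32.52
ee_pos: [0.6237, -0.0829, 0.1149]
eef_rot: [0.061, 0.998, 0.0, -0.002]
ft_force: [-0.5, 0.2, 0.0]
width: 0.0255
grip_force: 20.0
time: 32.77
ee_pos: [0.6236, -0.0836, 0.1164]
eef_rot: [0.064, 0.998, 0.0, -0.001]
ft_force: [-1.5, -0.5, -0.1]
width: 0.0253
grip_force: 20.0
t 32.77 pos [ 0.6236 -0.0836  0.1164] shift mm [-0.7  0.1 72.4] yaw_y 82.7 turn tool z rad -0.003 q7 1.45 w 0.0253 f [-1.5 -0.5 -0.1]
tcp px [274. 268.]
0.92 [276. 219.  48.  41.] [ 0.6203 -0.0824  0.027 ]
0.88 [470. 222.  50.  48.] [0.6393 0.0723 0.027 ]
```

View pics/w9.png

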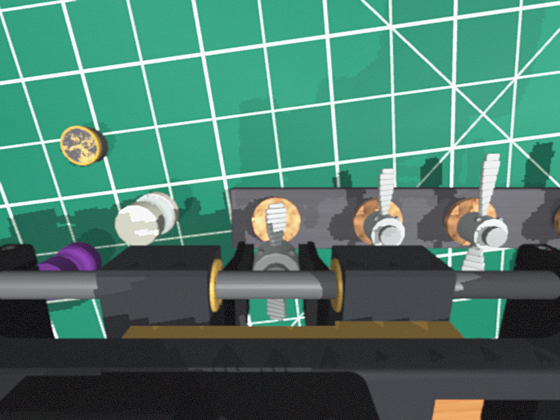

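Prop 72 is above stand a at (276,221). The jar clears the gripper. I'm lowering it.

```bash
python3 -m pendant '[[0,0,0.02,0],[0,0,0.02,0],[0,0,0.02,0],[0,0,0.01,0],[0,0,0.003,0],[0,0,0,0],[0,0,0,0]]'
python3 -m pendant '[[0,0,0.001,0],[0,0,0,0],[0,0,0,0]]'
python3 -m pendant '[[0,0,0.001,0],[0,0,0,0],[0,0,0,0]]'
```

```text
time: 33.45
ee_pos: [0.6244, -0.0834, 0.0445]
eef_rot: [0.063, 0.998, 0.0, 0.0]
ft_force: [-0.1, 0.4, 0.3]
width: 0.0254
grip_force: 20.0
time: 33.7
ee_pos: [0.6248, -0.0834, 0.0436]
eef_rot: [0.063, 0.998, 0.0, 0.001]
ft_force: [-0.2, -1.2, 4.0]
width: 0.0257
grip_force: 20.0
time: 33.95
ee_pos: [0.6248, -0.0834, 0.0435]
eef_rot: [0.063, 0.998, -0.0, 0.001]
ft_force: [-3.4, 0.8, 12.8]
width: 0.0254
grip_force: 20.0
```

```bash
python3 -m pendant '[[0,0,-0.001,0],[0,0,0,0],[0,0,0,0],[0,0,0,0],[0,0,0,0]]' 0.5
python3 -m pendant '[[0,0,-0.01,0],[0,0,-0.03,0],[0,0,-0.035,0],[0,0,-0.035,0],[0.035,0,-0.01,0],[0.035,0,-0.01,0],[0.035,0,0,0],[0.035,0,0,0]]'
python3 -m pendant '[[0.035,0,0,0],[0.035,0,0,0],[0,0,0,0],[0,0,0,0],[0,0,0,0]]'
python3 - <<'E'
from h import *
c=r.camera("top"); cv2.imwrite("pics/top1.png",cv2.resize(c["img"][130:240,150:430,::-1],None,fx=2.8,fy=2.8,interpolation=cv2.INTER_CUBIC))
for t in ["prop_72_center","prop_96_center","prop_120_center","prop_144_center"]:
    for o in r.outline_of(t,"top")[:1]:
        m,v=pca(o["mask"]);a=px2w(c,m,.04);b=px2w(c,m+v*20,.04);d=b-a
        print(t,round(o["score"],2),a.round(4),np.degrees(np.arctan2(d[1],d[0])).round(1))
print([px2w(c,pca(o["mask"])[0],.048).round(4) for o in r.outline_of("paint_jar","top")])
E
```

```text
time: 34.37
ee_pos: [0.624, -0.0834, 0.0427]
eef_rot: [0.063, 0.998, 0.0, -0.0]
ft_force: [0.4, 0.1, -1.1]
width: 0.0424
grip_force: 0.0
time: 35.03
ee_pos: [0.4843, -0.0656, 0.1742]
eef_rot: [0.063, 0.998, -0.0, 0.001]
ft_force: [0.2, 0.4, 1.2]
width: 0.0431
grip_force: 0.0
time: 35.45
ee_pos: [0.4166, -0.0571, 0.174]
eef_rot: [0.063, 0.998, -0.0, 0.001]
ft_force: [0.7, -0.4, 0.4]
width: 0.0436
grip_force: 0.0
prop_72_center 0.52 [ 0.6235 -0.0848  0.04  ] 171.8
prop_96_center 0.84 [ 0.6382 -0.0017  0.04  ] 173.1
prop_120_center 0.64 [0.6475 0.0758 0.04  ] 173.4
prop_144_center 0.56 [0.6587 0.1682 0.04  ] 172.8
[array([ 0.6424, -0.2663,  0.048 ]), array([ 0.6058, -0.1855,  0.048 ]), array([ 0.6787, -0.18  ,  0.048 ])]
```

View pics/top1.png

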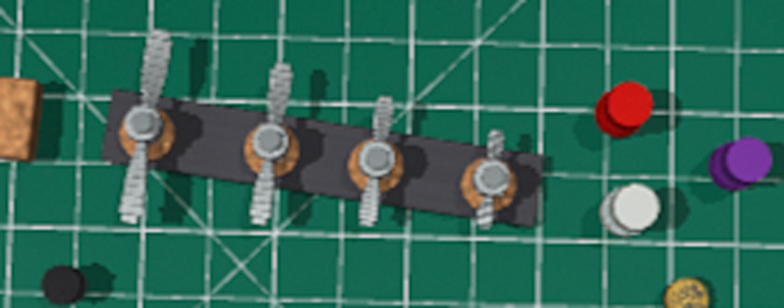

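All four propellers sit upright and square in the right order, within about 3 mm of the stand centres, and the jar (632,208) hasn't moved.

```bash
python3 -c "
from bench import r
print(r.close_job())"
```

```text
the job is handed in; nothing more can be done
None
```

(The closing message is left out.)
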